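# Fetch the cover plate out of the glide lane and close the junction box

### The job

Close the open grey junction box with the thin steel cover plate. The plate lies flat in the short black glide lane, its long edges hidden between the rails: slide it part-way out over the lane's open end, still lying on the lane, until you can take it by its two long edges, and never let it fall. Then set it down gently on the box so that it lies flat on the rim between the two end lugs, square and centred over the opening, let go of it, and leave the tape roll, screwdriver, carton and jar where they are.

Things in the scene. Friction and masses are not known exactly. Their poses are not given: they have to be found in the camera images.
- cover: Loose flat bare-steel cover plate, 120 mm long (its x), 60 mm wide (its y), 3 mm thick, about 0.17 kg, same either way round. Origin: centre of its underside, z up. It starts lying along the lane, rear end 2 to 10 mm from the back stop, front end 35 to 43 mm short of the open end. A closed fingertip pressed on it with some 8 to 20 N drags it along; friction and mass vary.
- lane_edge (a point): Middle of the front edge of the lane's open end, at floor height, 90 mm above the table. x points out of the lane (the way the plate slides out), y across, z up. Below and ahead of it is free space down to the table.
- lane: Fixed black glide lane on timber blocks set back 48 mm from its open end. Level floor 165 mm long, 12 mm thick, top 90 mm above the table; two side rails with orange lines, 66 mm apart inside, 8 mm thick, 10 mm above the floor, ending flush with the open end (+x); a back stop as high closes the rear. Rails leave 3 mm beside the plate. Origin: on the table below mid-floor.
- box_seat (a point): Centre of the box's rim, 70 mm above the table, where the centre of the plate's underside belongs. x runs along the box, z up.
- jbox: Fixed open grey junction box, origin centre of its underside, x along it. Rim 122 by 48 mm, 70 mm high; the plate overhangs each long side by 6 mm and nothing stands there. At each end a lug 48 mm wide rises 6 mm straight, then some 8 mm more sloping outward as a lead-in; straight inner faces 124 mm apart, 2 mm from each end of a centred plate. A black cable gland sticks out low at each end.
- tape: Bystander: blue tape roll lying flat, 90 mm across, 24 mm high. Origin: centre of its underside.
- driver: Bystander: screwdriver lying on the table, about 190 mm long along its x. Origin at its middle, underside.
- carton: Bystander: small cardboard carton 85 x 60 x 45 mm. Origin: centre of its underside.
- jar: Bystander: clear jar with red cap, 60 mm across, 75 mm high. Origin: centre of its underside.
Not all that is in view belongs to the job. Of the things that look like the jbox, the larger one is meant. Several things have the shape of the cover; the one meant has the colours described above.

How it is judged (in metres and radians):
On the way:
1. the plate lies flat on the lane with 20 mm or more of it out past the open end (x of cover in the frame of lane_edge between -0.04 and 0.005 m and z of cover in the frame of lane_edge between -0.005 and 0.005 m and angle between the z axis of cover and the z axis of lane_edge, either way round below 0.12 rad), for 0.2 s.
At the end, for the whole second after the job is handed in: The cover plate rests, still and let go, flat on the box's rim between the end lugs: centre within 4 mm along and 6 mm across the box, turned less than 0.1 rad, tilted less than 0.03 rad, its origin no more than 5 mm above the rim (3 mm is its thickness, if it was turned over) (x of cover in the frame of box_seat between -0.004 and 0.004 m and y of cover in the frame of box_seat between -0.006 and 0.006 m and angle between the z axis of cover and the z axis of box_seat, either way round below 0.03 rad and angle between the x axis of cover and the x axis of box_seat, either way round below 0.1 rad and z of cover in the frame of box_seat between -0.003 and 0.005 m and linear speed of cover below 0.02 m/s); the robot touches nothing.
It fails at once if the plate falls (moves faster than 0.5 m/s with no finger on it, a drop of about 13 mm) or ends up below 40 mm height ((linear speed of cover above 0.5 m/s and contact force between the fingers and cover below 0.02 N) or height (world z) of cover below 0.04 m).
It fails at once if a bystander is moved by more than 25 mm (distance of any of tape, driver, carton, jar from where it was at the start of the episode above 0.025 m).
It also fails if it takes over 51 s, if anything falls off the work surface, if the arm or the gripper's body presses on something with over 40 N, if the wrist force passes 120 N, or if a joint passes its speed limit or range.

### The arm

A 7-joint arm with a two-finger parallel gripper is mounted at the origin on the work surface. World frame = base frame: x ahead of the robot, y to its left, z up, the work surface at z = 0. Lengths are in mm, angles in rad, forces in N, time in s.
With the tool pointing down it reaches from about 350 to 775 mm from the base axis. Payload 3.1 kg.
Tool frame: the origin (TCP) lies midway between the tips of the shut fingers; the grasp point (between the pads) lies 19 mm behind it (pinch_z is the distance from the TCP to the grasp point, in mm); z points along the fingers, y is the line along which they close (so a half turn about z gives the same grasp; the last joint's range is limited). The gripper opens to 85 mm and grips with 20 to 120 N. Pads are 22 mm wide; open, the fingers measure 114 mm over their backs; the gripper's body (76 mm by 85 mm) begins 54 mm behind the grasp point. The pads swing forward as they close: fully open they stand 13 mm farther back than shut.
Start: joints at [-1.371, 0.311, 0.014, 1.512, -0.004, 1.319, -0.027], TCP at [131.669, 534.023, 231.304] pointing down, gripper open.
Joint ranges: [-2.7, 2.7], [-0.3, 1.91], [-1.27, 1.3], [0.12, 2.57], [-1.44, 4.58], [0.2, 2.03], [-3.05, 3.05]. Speed limits (rad/s): [2.79, 2.79, 3.14, 3.14, 3.14, 3.14, 3.14].

### API

Orientations are given as a 3x3 rotation matrix whose columns are the frame's x, y, z axes.
In Python, from plant import * gives the robot as it stands.
- The arm moves only by the tool move_arm, never from a script. Its arguments are lists of equal length, an entry for each row: "linear": the shift along the tool's x, y, z in cm, a list of three; "roll": the turn about the tool's z in degrees; "grip": the closure, from -1 (fully open) to 1 (shut). In form: {"linear": [[x, y, z], ...], "roll": [roll, ...], "grip": [grip, ...]}. A call has 1 to 10 rows; each row is the pose to reach, as a shift and turn from the pose commanded when the call began, along the tool's axes at that moment; what a row does not reach only later rows make up. A row lasts 1/8 s, in which the tool goes at most 62.5 mm and 10.7 degrees, less where a joint would pass 70% of its speed; a pose out of reach is approached as far as the arm can. A call with a gripper value outside its range is refused whole. The fingers move at their own pace and stop on an object; "newtons" is the grip in N (left out, the last holds). Time passes only in rows, so rows that repeat a pose let the fingers close. It gives the time, the measured TCP pose, the force, the opening and the grip force at its end, in the units of the state.
- sense(): the state, without advancing time (a new reading comes with each control period).
- get_image(name): name is "scene" or "top"; returns the picture (480x640x3 uint8, red, green, blue); there is no depth.
- get_calibration(name): a dict with "intrinsics" (3x3 intrinsics, pixels), "distortion" ([k1, k2, p1, p2, k3] as OpenCV has them; the pictures are not rectified), "eye" and "rotation" of the camera in the world. Camera axes: x right, y up, looking along -z (the intrinsics and any distortion apply to the point x, -y, -z); pixel columns grow to the right and rows downward; lengths in mm; the calibration is good to about 2 mm. A picture is of the moment at which its call begins. get_calibration takes no time and is no camera call.
- sign_off(): hands the job in; it is judged then, once.
The state is a dict: "time": time; "q": joint angles; "dq": joint speeds; "joint_torque": joint torques, N m; "position": TCP position; "tool_rot": TCP orientation; "wrist_force": force on the tool from outside, world axes, zero at the start; "moment": the same for the moment, N m; "finger_gap": finger opening in mm; "finger_force": force on a finger pad.
Only numpy, scipy, OpenCV 4.12 (cv2) and the standard library are available. Lean on these libraries where they do the work, as an engineer would, in place of code of your own. Each camera call takes 0.05 s, during which the arm holds its last target. There are 200 camera calls.

## Working session

There is one attempt and no reset: what is moved stays moved. The work goes in short steps, Python scripts to look and compute and a tool call to move; the robot and the scene stay as the last step left them, time stands still between calls to the robot, and variables do not carry over. Pictures are saved under pics/ and viewed, at most 10 in all, crops included, and the job is handed in when it is done.

Besides the shell and the picture viewer there is one more tool, called after "Call:" in YAML: its name, and indented under it one key for each argument. move_arm: Moves the arm, as the interface text tells. Its arguments: {"type":"object","properties":{"linear":{"type":"array","items":{"type":"array","items":{"type":"number"}}},"roll":{"type":"array","items":{"type":"number"}},"grip":{"type":"array","items":{"type":"number"}},"newtons":{"type":"number"}},"required":["linear","roll","grip"]}

```bash
mkdir -p pics; ls; python3 - <<'E'
from plant import *
import cv2
for n in ("top","scene"):
    cv2.imwrite(f"pics/{n}0.png",get_image(n)[:,:,::-1])
    c=get_calibration(n);print(n,c)
s=sense();print(s)
E
```

```text
pics
top {'intrinsics': array([[433.83638932,   0.        , 317.119042  ],
       [  0.        , 433.83638932, 237.32645681],
       [  0.        ,   0.        ,   1.        ]]), 'distortion': array([-0.02111351,  0.        ,  0.        ,  0.        ,  0.        ]), 'eye': array([ 378.54939795,   21.0113741 , 1114.69828797]), 'rotation': array([[-1.22889098e-02,  9.70882206e-01, -2.39241980e-01],
       [-9.99921108e-01, -1.25540592e-02,  4.15594631e-04],
       [-2.59996454e-03,  2.39228213e-01,  9.70959887e-01]])}
scene {'intrinsics': array([[483.9613735 ,   0.        , 324.70729508],
       [  0.        , 483.9613735 , 238.63220874],
       [  0.        ,   0.        ,   1.        ]]), 'distortion': array([0.01455167, 0.        , 0.        , 0.        , 0.        ]), 'eye': array([1177.42021853,  481.20945039,  943.46837257]), 'rotation': array([[-0.63504042, -0.59692257,  0.49031328],
       [ 0.77241882, -0.48276408,  0.41268391],
       [-0.0096347 ,  0.64079817,  0.76764893]])}
{'time': 0.1, 'q': array([-1.37068536,  0.31170492,  0.01398785,  1.51292732, -0.00440084,
        1.31922051, -0.0272021 ]), 'dq': array([-9.38936495e-04, -2.04522805e-05,  5.68684641e-04, -4.85020577e-03,
       -2.30194236e-04, -6.71437044e-04,  1.39497977e-04]), 'joint_torque': array([ 9.62410559e-04, -3.80854940e+01,  1.46824974e-01, -2.31238443e+01,
        1.22879102e-02,  8.29532772e-03, -7.16877992e-06]), 'position': array([131.526215  , 533.34541425, 230.28484064]), 'tool_rot': array([[-9.70924837e-01,  2.39384131e-01, -4.45409240e-04],
       [ 2.39384528e-01,  9.70922384e-01, -2.18439848e-03],
       [-9.04525290e-05, -2.22751081e-03, -9.99997515e-01]]), 'wrist_force': array([ 0.10362715, -0.43324396,  0.45097628]), 'moment': array([ 0.02929003, -0.00172221,  0.0452565 ]), 'finger_force': 0.0, 'finger_gap': 85.59070227040044}
```

View pics/top0.png

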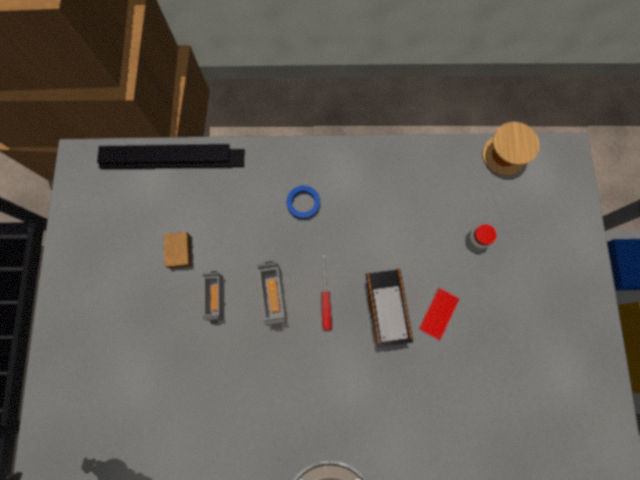

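View pics/scene0.png

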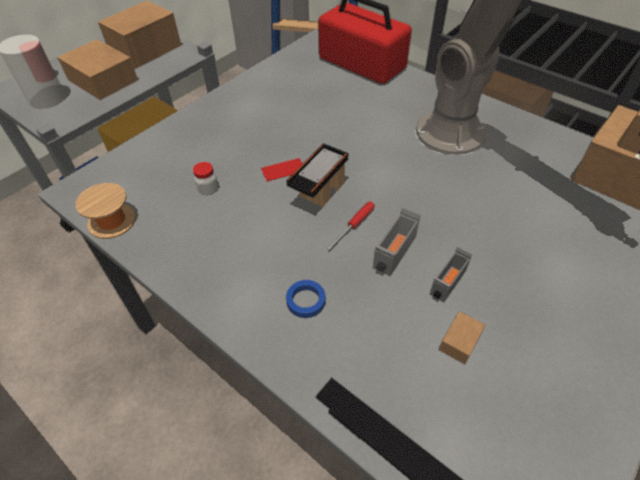

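The top view shows the grey plate in the lane at about (390,312), with the red plate at (439,314) as a decoy. The boxes are at (272,293), larger, and (213,297), smaller. The larger one fits the description. The lane's open end is the upper one, at about (383,274). I'll confirm with an enlarged crop of each.

```bash
python3 - <<'E'
import cv2
i=cv2.imread("pics/top0.png")
a=i[255:355,200:300]; b=i[260:360,340:440]
o=cv2.hconcat([cv2.resize(x,(400,400),interpolation=cv2.INTER_CUBIC) for x in (a,b)])
cv2.imwrite("pics/crop1.png",o)
j=cv2.imread("pics/scene0.png")
a=j[200:290,360:450]; b=j[135:225,275:365]
cv2.imwrite("pics/crop2.png",cv2.hconcat([cv2.resize(x,(400,400),interpolation=cv2.INTER_CUBIC) for x in (a,b)]))
E
```

```text
(no output)
```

View pics/crop1.png

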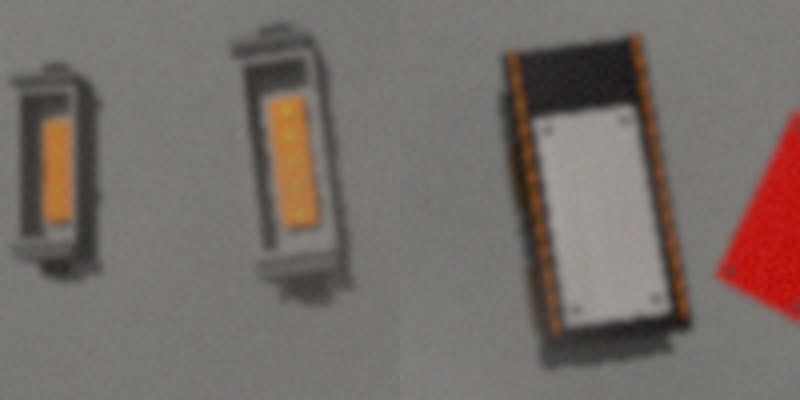

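View pics/crop2.png

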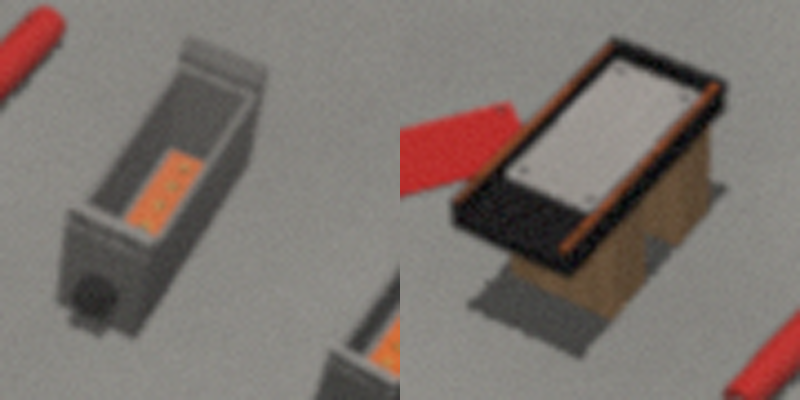

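```bash
cat > h.py <<'E'
import numpy as np,cv2
from plant import *
def cam(n):
    c=get_calibration(n);R=c["rotation"]@np.diag([1,-1,-1]);return c["intrinsics"],c["distortion"],R,c["eye"]
def px2w(n,uv,z):
    K,D,R,e=cam(n)
    p=cv2.undistortPoints(np.float64(uv).reshape(-1,1,2),K,D).reshape(-1,2)
    d=np.c_[p,np.ones(len(p))]@R.T
    return e+d*((np.reshape(z,(-1,1))-e[2])/d[:,2:])
def w2px(n,X):
    K,D,R,e=cam(n)
    return cv2.projectPoints(np.float64(X).reshape(-1,1,3),cv2.Rodrigues(R.T)[0],-R.T@e,K,D)[0].reshape(-1,2)
def crop(uv,ox,oy,s,dx=0): # crop pixel -> image
    uv=np.float64(uv);return (uv-[dx,0]+.5)/s-.5+[ox,oy]
E
python3 - <<'E'
from h import *
np.set_printoptions(precision=1,suppress=True)
def rep(t,P): 
    e=[np.linalg.norm(P[i][:2]-P[(i+1)%4][:2]) for i in range(4)]
    ax=(P[0]+P[1]-P[2]-P[3])[:2]
    print(t,P[:,:2].tolist(),"c",P.mean(0),"sides",np.array(e),"ang",np.degrees(np.arctan2(ax[1],ax[0])))
S=400/90
rep("plate top",px2w("top",crop([(529,118),(634,103),(671,315),(566,328)],340,260,4,400),93))
rep("plate scene",px2w("scene",crop([(506,172),(587,213),(712,95),(617,58)],275,135,S,400),93))
rep("lane top",px2w("top",crop([(504,52),(641,36),(690,326),(552,336)],340,260,4,400),100))
rep("lane scene",px2w("scene",crop([(453,205),(568,257),(727,83),(613,38)],275,135,S,400),100))
rep("box top lugs",px2w("top",crop([(232,43),(308,30),(342,268),(262,280)],200,255,4),84))
rep("box scene lugs",px2w("scene",crop([(68,208),(160,243),(268,70),(190,38)],360,200,S),84))
rep("box top rim",px2w("top",crop([(244,62),(318,45),(340,250),(265,262)],200,255,4),70))
E
```

```text
plate top [[502.9022367350785, -106.92167957301402], [510.93425798684734, -169.32503186671022], [388.56911984090755, -183.79962933880094], [382.1459976860348, -123.1295856998476]] c [ 446.1 -145.8   93. ] sides [ 62.9 123.2  61.  121.8] ang 7.192839376677164
plate scene [[507.17241231227547, -168.1339347623973], [503.93864928299695, -109.41282640207532], [378.7271003572863, -116.62768054989124], [387.9768656868564, -182.89696395512237]] c [ 444.5 -144.3   93. ] sides [ 58.8 125.4  66.9 120.1] ang 5.138403104355829
lane top [[541.2342231061564, -92.91766810127818], [549.7210967579961, -174.40554247713504], [382.23255102996626, -192.8640371873584], [377.7992294329516, -113.9738927632924]] c [ 462.7 -143.5  100. ] sides [ 81.9 168.5  79.  164.8] ang 6.809299569002933
lane scene [[552.226747082932, -168.04547739205316], [543.0685042716119, -90.11492945609655], [371.0891785606991, -111.40821677069403], [381.4535383679322, -191.3419011874912]] c [ 462.  -140.2  100. ] sides [ 78.5 173.3  80.6 172.4] ang 7.4121529470703384
box top lugs [[564.7375550305312, 164.82433634363605], [572.1241785145758, 119.07465695768666], [430.55052836749536, 97.84495871700163], [424.198552021669, 144.52255626468954]] c [497.9 131.6  84. ] sides [ 46.3 143.2  47.1 142. ] ang 8.374697255361143
box scene lugs [[574.3336467355832, 122.82623383844447], [563.6343737229904, 172.2134160423488], [428.36201225181117, 150.77607609660595], [434.8513399654315, 104.83983682530169]] c [500.3 137.7  84. ] sides [ 50.5 137.   46.4 140.6] ang 8.16546845963536
box top rim [[555.4362579845323, 159.22359304683854], [565.3744434883943, 114.20803038706605], [441.79203717079315, 100.12663346893956], [435.29120145565537, 144.58150332823755]] c [499.5 129.5  70. ] sides [ 46.1 124.4  44.9 121. ] ang 6.72135303490857
```

```bash
cat > fit.py <<'E'
from h import *
from scipy.optimize import minimize
def rect(x0,x1,y0,y1,z): 
    c=[(x0,y0,z),(x1,y0,z),(x1,y1,z),(x0,y1,z)]; return list(zip(c,c[1:]+c[:1]))
def seg(L):return np.array([np.array(a)+(np.array(b)-a)*t for a,b in L for t in np.linspace(.05,.95,40)])
PLATE=seg(rect(-60,60,-30,30,93))
LANE=seg([((0,-41,100),(-150,-41,100)),((0,41,100),(-150,41,100)),((0,-41,100),(0,-33,100)),((0,33,100),(0,41,100)),((0,-33,90),(0,33,90))])
BOX=seg([((-61,y,70),(61,y,70)) for y in(-24,24)]+[((s*62,-24,70),(s*62,24,70)) for s in(-1,1)]+[((s*69,-24,84),(s*69,24,84)) for s in(-1,1)])
def gm(img):
    g=cv2.GaussianBlur(img.astype(np.float32),(0,0),1.0)
    m=sum(cv2.Sobel(g[:,:,k],5,1,0)**2+cv2.Sobel(g[:,:,k],5,0,1)**2 for k in range(3))
    return np.minimum(np.sqrt(m),150).astype(np.float32)
def place(M,p):
    c,s=np.cos(p[2]),np.sin(p[2]);return np.c_[p[0]+c*M[:,0]-s*M[:,1],p[1]+s*M[:,0]+c*M[:,1],M[:,2]]
def fit(views,M,p0):
    G={n:gm(i) for n,i in views.items()}
    def cost(p):
        t=0
        for n,g in G.items():
            uv=w2px(n,place(M,[p[0],p[1],p[2]/100])).astype(np.float32)
            t-=cv2.remap(g,uv[:,:1],uv[:,1:],cv2.INTER_LINEAR).mean()
        return t
    best=min((minimize(cost,[p0[0]+a,p0[1]+b,p0[2]*100],method="Nelder-Mead",options=dict(initial_simplex=[[p0[0]+a+i,p0[1]+b+j,p0[2]*100+k] for i,j,k in((0,0,0),(4,0,0),(0,4,0),(0,0,3))])) for a in(-4,0,4) for b in(-4,0,4)),key=lambda r:r.fun)
    return [best.x[0],best.x[1],best.x[2]/100],-best.fun
E
python3 - <<'E'
from fit import *
np.set_printoptions(precision=3,suppress=True)
I={n:cv2.imread(f"pics/{n}0.png") for n in("top","scene")}
for t,M,p in(("plate",PLATE,(445,-145,.12)),("lane",LANE,(546,-132,.125)),("box",BOX,(499,133,.14))):
    for v in(("top",),("scene",),("top","scene")):
        x,f=fit({n:I[n] for n in v},M,p);print(t,v,np.array(x),round(f,1))
    q=x
    if t!="plate":
        for n in I:
            I2=I[n].copy();s=4
            uv=w2px(n,place(M,q));c=uv.mean(0).astype(int)-[50,50]
            o=cv2.resize(I[n][c[1]:c[1]+100,c[0]:c[0]+100],(400,400),interpolation=cv2.INTER_CUBIC)
            for a in uv: cv2.circle(o,tuple(((a-c+.5)*4-.5).astype(int)),0,(0,255,0),-1)
            cv2.imwrite(f"pics/o_{t}_{n}.png",o)
cv2.imwrite("pics/ov.png",cv2.hconcat([cv2.imread(f"pics/o_{a}.png") for a in("box_top","box_scene")]))
E
```

```text
plate ('top',) [ 445.984 -145.992    0.119] 150.0
plate ('scene',) [ 446.2   -144.549    0.105] 150.0Traceback (most recent call last):
  File "<stdin>", line 6, in <module>
  File "fit.py", line 23, in fit
    best=min((minimize(cost,[p0[0]+a,p0[1]+b,p0[2]*100],method="Nelder-Mead",options=dict(initial_simplex=[[p0[0]+a+i,p0[1]+b+j,p0[2]*100+k] for i,j,k in((0,0,0),(4,0,0),(0,4,0),(0,0,3))])) for a in(-4,0,4) for b in(-4,0,4)),key=lambda r:r.fun)
  File "fit.py", line 23, in <genexpr>
    best=min((minimize(cost,[p0[0]+a,p0[1]+b,p0[2]*100],method="Nelder-Mead",options=dict(initial_simplex=[[p0[0]+a+i,p0[1]+b+j,p0[2]*100+k] for i,j,k in((0,0,0),(4,0,0),(0,4,0),(0,0,3))])) for a in(-4,0,4) for b in(-4,0,4)),key=lambda r:r.fun)
              ~~~~~~~~^^^^^^^^^^^^^^^^^^^^^^^^^^^^^^^^^^^^^^^^^^^^^^^^^^^^^^^^^^^^^^^^^^^^^^^^^^^^^^^^^^^^^^^^^^^^^^^^^^^^^^^^^^^^^^^^^^^^^^^^^^^^^^^^^^^^^^^^^^^^^^^^^^^^^^^^^^^^^^^^^^^^^^^
    res = _minimize_neldermead(fun, x0, args, callback, bounds=bounds,
                               **options)
    fsim[j] = func(sim[j])
              ~~~~^^^^^^^^
    fx = function(np.copy(x), *(wrapper_args + args))
  File "fit.py", line 20, in cost
    uv=w2px(n,place(M,[p[0],p[1],p[2]/100])).astype(np.float32)
       ~~~~^^^^^^^^^^^^^^^^^^^^^^^^^^^^^^^^^
  File "h.py", line 11, in w2px
    K,D,R,e=cam(n)
            ~~~^^^
  File "h.py", line 4, in cam
    c=get_calibration(n);R=c["rotation"]@np.diag([1,-1,-1]);return c["intrinsics"],c["distortion"],R,c["eye"]
ValueError: time passes only in moves, steps and waits
```

```bash
sed -i '1i import functools' h.py; sed -i 's/^def cam/@functools.lru_cache\ndef cam/' h.py
sed -i 's/return np.minimum(np.sqrt(m),150)/return np.sqrt(np.sqrt(m))/' fit.py
cat > run1.py <<'E'
from fit import *
np.set_printoptions(precision=3,suppress=True)
I={n:cv2.imread(f"pics/{n}0.png") for n in("top","scene")}
for t,M,p in(("plate",PLATE,(445,-145,.12)),("lane",LANE,(546,-132,.125)),("box",BOX,(499,133,.14))):
    for v in(("top",),("scene",),("top","scene")):
        x,f=fit({n:I[n] for n in v},M,p);print(t,v,np.array(x),round(f,1))
    q=x
    if t!="plate":
        for n in I:
            uv=w2px(n,place(M,q));c=uv.mean(0).astype(int)-[50,50]
            o=cv2.resize(I[n][c[1]:c[1]+100,c[0]:c[0]+100],(400,400),interpolation=cv2.INTER_CUBIC)
            for a in uv: cv2.circle(o,tuple(((a-c+.5)*4-.5).astype(int)),0,(0,255,0),-1)
            cv2.imwrite(f"pics/o_{t}_{n}.png",o)
cv2.imwrite("pics/ov.png",cv2.hconcat([cv2.imread(f"pics/o_{a}.png") for a in("box_top","box_scene")]))
E
python3 run1.py; python3 -c "from plant import *;print(sense()['time'])"
```

```text
plate ('top',) [ 446.467 -146.276    0.124] 18.2
plate ('scene',) [ 446.015 -144.548    0.119] 19.9
plate ('top', 'scene') [ 446.305 -145.588    0.122] 37.9
lane ('top',) [ 544.47  -127.942    0.086] 14.6
lane ('scene',) [ 551.113 -129.128    0.159] 15.4
lane ('top', 'scene') [ 545.943 -131.54     0.143] 27.9
box ('top',) [507.836 128.774   0.13 ] 9.7
box ('scene',) [500.807 137.36    0.131] 10.9
box ('top', 'scene') [491.689 133.995   0.126] 19.6
0.1
```

View pics/ov.png

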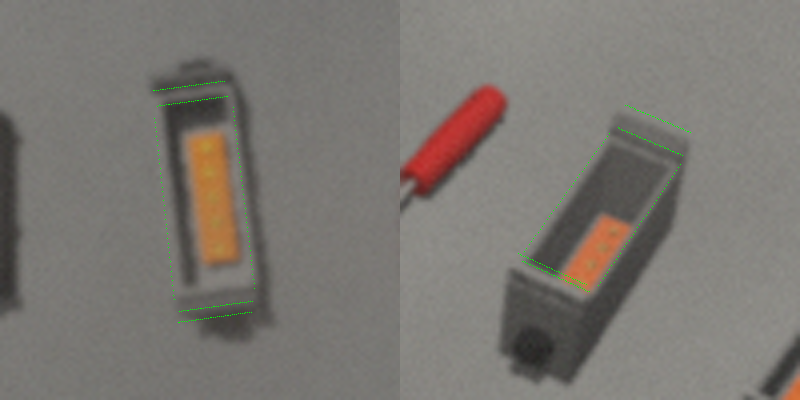

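The plate fit is consistent between the views. The box overlay sits about 8 mm too far toward the robot, so I'll take one larger crop of the box.

```bash
python3 - <<'E'
from h import *
T=cv2.imread("pics/top0.png");S=cv2.imread("pics/scene0.png")
def cl(a): return cv2.convertScaleAbs(cv2.normalize(a.astype(np.float32),None,0,255,cv2.NORM_MINMAX))
a=cv2.resize(T[258:333,252:294],(42*8,600),interpolation=cv2.INTER_CUBIC)
b=cv2.resize(S[207:282,370:424],(54*8,600),interpolation=cv2.INTER_CUBIC)
cv2.imwrite("pics/big.png",cv2.hconcat([cl(a),cl(b)]))
E
```

```text
(no output)
```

View pics/big.png

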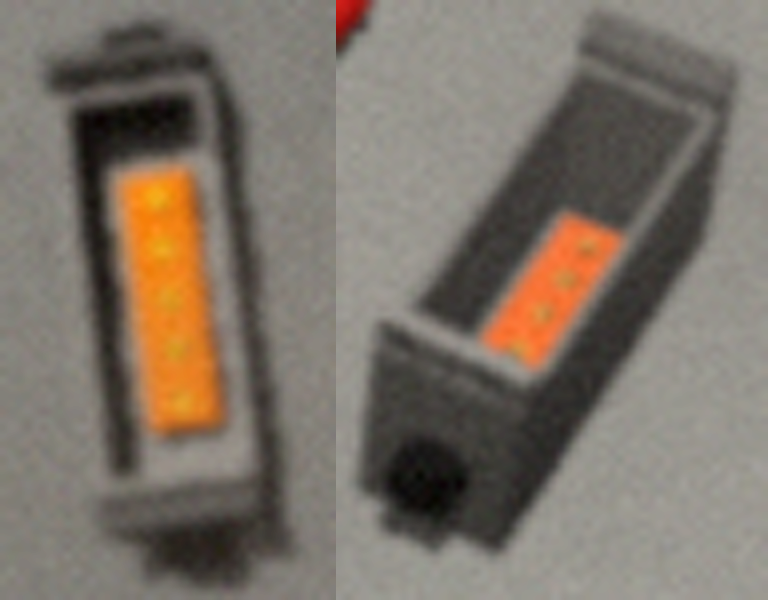

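```bash
python3 - <<'E'
from h import *
np.set_printoptions(precision=1,suppress=True)
P=px2w("top",crop([(62,98),(212,75),(256,473),(98,491)],252,258,8),70)
Q=px2w("scene",crop([(581,62),(718,121),(545,378),(412,305)],370,207,8,336),70)
for X in(P,Q):
    print(X[:,:2].tolist(),X.mean(0),[np.linalg.norm(X[i]-X[(i+1)%4]) for i in range(4)])
ax=np.array([np.cos(.126),np.sin(.126)]);n=np.array([-ax[1],ax[0]])
for X in(P,Q): print("along",X[:,:2]@ax,"across",X[:,:2]@n)
L=px2w("scene",crop([(595,10),(738,70),(390,318),(533,378)],370,207,8,336),84)
M=px2w("top",crop([(45,66),(206,42),(262,480),(98,500)],252,258,8),84)
for X in(L,M):print("lug along",X[:,:2]@ax,"across",X[:,:2]@n,X.mean(0))
E
```

```text
[[556.2461140129132, 162.43976393163737], [562.778169368479, 116.77992452890847], [442.84750061779744, 102.65666241914174], [438.12455326121585, 149.52236443938943]] [500.  132.8  70. ] [np.float64(46.124707928085265), np.float64(120.75939648576782), np.float64(47.10308118991463), np.float64(118.8257645633271)]
[[443.40634779851223, 106.07068410583412], [437.73024315584655, 151.66282440044307], [552.3833762418892, 166.53874929445726], [554.2599467585407, 121.46606031888791]] [496.9 136.4  70. ] [np.float64(45.9441119247918), np.float64(115.61416032605246), np.float64(45.11173692502181), np.float64(111.91755005865825)]
along [572.2 573.  452.2 453.4] across [91.3 45.1 46.2 93.3]
along [453.2 453.3 568.9 565.1] across [49.5 95.5 95.8 50.9]
lug along [444.1 443.9 583.3 581.3] across [48.  95.5 52.2 96.7] [499.9 137.   84. ]
lug along [580.1 580.6 449.  449.9] across [93.7 44.8 43.7 92. ] [502.2 132.7  84. ]
```

Call:
move_arm:
  linear:
    - [-42,-24,0]
    - [-42,-24,0]
    - [-42,-24,0]
    - [-42,-24,0]
    - [-42,-24,0]
    - [-42,-24,0]
    - [-42,-24,0]
    - [-42,-24,0]
    - [-44.2,-59.4,0]
    - [-44.2,-59.4,0]
  roll: [-4,-8,-12,-16,-20.9,-20.9,-20.9,-20.9,-20.9,-20.9]
  grip: [1,1,1,1,1,1,1,1,1,1]
  newtons: 40

```text
time: 1.35
position: [459.4, 75.4, 230.5]
tool_rot: [[-0.992, -0.123, -0.001], [-0.123, 0.992, -0.001], [0.001, -0.001, -1.0]]
wrist_force: [0.3, -0.7, 0.5]
finger_gap: -0.1
finger_force: 0.0
```

```bash
cat > st.py <<'E'
import sys
from h import *
np.set_printoptions(precision=3,suppress=True)
s=sense();p=s["position"];R=s["tool_rot"]
print("t",s["time"],"p",p,"yaw",np.arctan2(-R[1,0],-R[0,0]),"F",s["wrist_force"],"gap",s["finger_gap"],"ff",s["finger_force"],"q",s["q"],"tilt",R[:,2])
if len(sys.argv)>3:
    g=np.array([float(a) for a in sys.argv[1:4]]);print("shift cm",R.T@(g-p)/10)
E
python3 st.py 418.5 -149 150
```

```text
t 1.35 p [459.373  75.392 230.475] yaw 0.1230073087078309 F [ 0.333 -0.691  0.507] gap -0.09040743720635394 ff 0.0 q [-0.53   0.139  0.373  1.74  -0.052  1.273  1.549] tilt [-0.001 -0.001 -1.   ]
shift cm [  6.799 -21.76    8.078]
```

Call:
move_arm:
  linear:
    - [6.8,-21.8,3]
    - [6.8,-21.8,8]
    - [6.8,-21.8,8]
    - [6.8,-21.8,8]
    - [6.8,-21.8,8]
    - [6.8,-21.8,8]
  roll: [0,0,0,0,0,0]
  grip: [1,1,1,1,1,1]

```text
time: 2.1
position: [418.9, -146.5, 151.1]
tool_rot: [[-0.992, -0.123, -0.0], [-0.123, 0.992, 0.001], [0.0, 0.001, -1.0]]
wrist_force: [0.1, 0.1, -0.1]
finger_gap: 0.1
finger_force: 0.0
```

```bash
python3 st.py 418.5 -149 97
```

```text
t 2.1 p [ 418.947 -146.514  151.113] yaw 0.12308609183886951 F [ 0.077  0.135 -0.093] gap 0.10503265470465606 ff 0.0 q [-0.201  0.174  0.568  1.925 -0.107  1.073  2.105] tilt [-0.     0.001 -1.   ]
shift cm [ 0.073 -0.246  5.411]
```

Call:
move_arm:
  linear:
    - [0,-0.2,2.5]
    - [0,-0.2,5.0]
    - [0,-0.2,5.4]
    - [0,-0.2,5.6]
    - [0,-0.2,5.7]
  roll: [0,0,0,0,0]
  grip: [1,1,1,1,1]

```text
time: 2.72
position: [420.3, -149.0, 95.2]
tool_rot: [[-0.992, -0.124, 0.002], [-0.124, 0.992, -0.0], [-0.002, -0.0, -1.0]]
wrist_force: [-0.1, -0.8, 0.3]
finger_gap: -0.1
finger_force: 0.0
```

Call:
move_arm:
  linear:
    - [0,0,0.1]
    - [0,0,0.2]
    - [0,0,0.3]
    - [0,0,0.3]
  roll: [0,0,0,0]
  grip: [1,1,1,1]

```text
time: 3.22
position: [419.7, -149.3, 93.1]
tool_rot: [[-0.992, -0.123, 0.001], [-0.123, 0.992, 0.001], [-0.001, 0.001, -1.0]]
wrist_force: [-3.4, 1.0, 12.6]
finger_gap: 0.2
finger_force: 6.2
```

Call:
move_arm:
  linear:
    - [-0.4,0,0]
    - [-1,0,0]
    - [-1.7,0,0]
    - [-2.4,0,0]
    - [-3.1,0,0]
    - [-3.8,0,0]
    - [-4.4,0,0]
    - [-5,0,0]
    - [-5,0,0]
  roll: [0,0,0,0,0,0,0,0,0]
  grip: [1,1,1,1,1,1,1,1,1]

```text
time: 4.35
position: [462.7, -146.2, 93.0]
tool_rot: [[-0.993, -0.12, -0.011], [-0.12, 0.993, -0.0], [0.011, 0.001, -1.0]]
wrist_force: [-15.9, -1.0, 24.3]
finger_gap: -0.3
finger_force: 11.6
```

```bash
python3 st.py; python3 - <<'E'
from fit import *
I={n:get_image(n)[:,:,::-1].copy() for n in("top","scene")}
for n in I: cv2.imwrite(f"pics/{n}1.png",I[n])
for v in(("top",),("scene",),("top","scene")): print(v,fit({n:I[n] for n in v},PLATE,(496,-139.5,.122)))
E
```

```text
t 4.35 p [ 462.665 -146.172   93.017] yaw 0.1198017602743285 F [-15.872  -0.994  24.296] gap -0.2926419898089805 ff 11.62186739500612 q [-0.166  0.346  0.541  1.885 -0.207  0.977  2.158] tilt [-0.011 -0.    -1.   ]
('top',) ([np.float64(484.6541873399017), np.float64(-123.13457417728006), np.float64(0.04550984494729613)], np.float64(10.993776321411133))
('scene',) ([np.float64(497.82025684721617), np.float64(-140.12074335259268), np.float64(0.033463232812520206)], np.float64(14.138278007507324))
('top', 'scene') ([np.float64(493.9482051610102), np.float64(-139.80595839539353), np.float64(-0.13439952540121403)], np.float64(22.530208587646484))
```

```bash
python3 - <<'E'
import cv2
T=cv2.imread("pics/top1.png")[250:360,340:430];S=cv2.imread("pics/scene1.png")[120:230,270:370]
cv2.imwrite("pics/c3.png",cv2.hconcat([cv2.resize(x,None,fx=4,fy=4,interpolation=cv2.INTER_CUBIC) for x in(T,S)]))
E
```

```text
(no output)
```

View pics/c3.png

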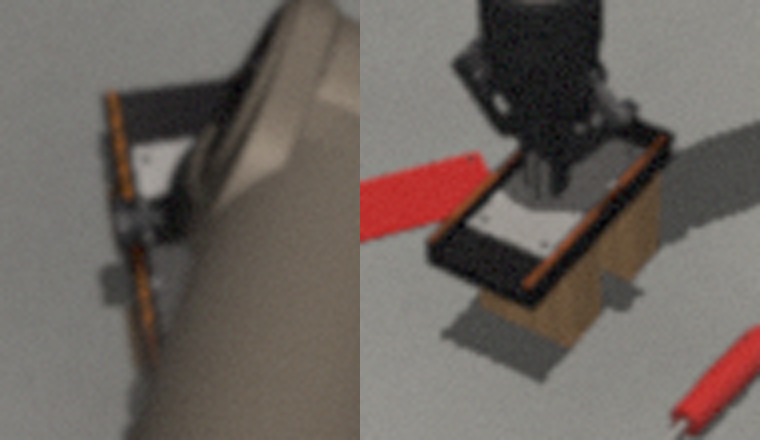

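The plate front moved only about 6 mm, so the finger mostly slipped. I'll lift, return to the rear part and press harder.

Call:
move_arm:
  linear:
    - [0,0,-0.8]
    - [2,0,-1.2]
    - [5,0,-1.2]
    - [5,0,-0.8]
    - [5,0,-0.1]
    - [5,0,0.1]
    - [5,0,0.15]
    - [5,0,0.2]
    - [5,0,0.2]
  roll: [0,0,0,0,0,0,0,0,0]
  grip: [1,1,1,1,1,1,1,1,1]

```text
time: 5.58
position: [420.8, -149.0, 93.0]
tool_rot: [[-0.992, -0.124, 0.002], [-0.124, 0.992, 0.002], [-0.002, 0.002, -1.0]]
wrist_force: [-9.7, 3.4, 32.3]
finger_gap: -0.2
finger_force: 16.0
```

Call:
move_arm:
  linear:
    - [-0.3,0,0]
    - [-0.6,0,0]
    - [-0.9,0,0]
    - [-1.2,0,0]
    - [-1.2,0,0]
  roll: [0,0,0,0,0]
  grip: [1,1,1,1,1]

```text
time: 6.2
position: [421.0, -149.0, 92.8]
tool_rot: [[-0.992, -0.121, -0.022], [-0.121, 0.993, 0.006], [0.021, 0.008, -1.0]]
wrist_force: [-32.1, 1.8, 58.2]
finger_gap: 0.2
finger_force: 29.1
```

```bash
python3 st.py; cat > diff.py <<'E'
# plate front-edge position along lane from scene image: brightness profile along lane axis at z=93
from fit import *
n="scene";img=get_image(n).astype(np.float32).mean(2)
a=np.array([np.cos(.124),np.sin(.124)]);m=np.array([-a[1],a[0]]);c=np.array([446.3,-145.6])
x=np.arange(30,160,1.)
for y in(-18,-10,10,18):
    P=np.array([[*(c+a*t+m*y),93] for t in x]);uv=w2px(n,P).astype(np.float32)
    v=cv2.remap(img,uv[:,:1],uv[:,1:],1).ravel();d=np.gradient(cv2.GaussianBlur(v[:,None],(0,0),2).ravel())
    print(y,"front at",x[np.argmin(d)],"drop",d.min().round(1))
E
python3 diff.py
```

```text
t 6.2 p [ 420.955 -148.98    92.813] yaw 0.12102552611012835 F [-32.083   1.833  58.236] gap 0.24543741152841897 ff 29.089607913047075 q [-0.168  0.279  0.559  1.973 -0.176  0.96   2.17 ] tilt [-0.022  0.006 -1.   ]
-18 front at 69.0 drop -12.6
-10 front at 68.0 drop -14.0
10 front at 68.0 drop -12.8
18 front at 68.0 drop -12.5
```

Call:
move_arm:
  linear:
    - [0,0,-0.1]
    - [0,0,-0.2]
  roll: [0,0]
  grip: [1,1]

```text
time: 6.5
position: [420.9, -148.9, 92.9]
tool_rot: [[-0.992, -0.12, -0.021], [-0.121, 0.993, 0.005], [0.021, 0.007, -1.0]]
wrist_force: [-26.9, 1.0, 37.1]
finger_gap: 0.0
finger_force: 18.8
```

```bash
python3 diff.py
```

```text
-18 front at 69.0 drop -12.3
-10 front at 68.0 drop -13.3
10 front at 68.0 drop -12.4
18 front at 68.0 drop -13.1
```

Call:
move_arm:
  linear:
    - [0,0,-0.05]
    - [0,0,-0.1]
  roll: [0,0]
  grip: [1,1]

```text
time: 6.8
position: [420.9, -148.9, 93.0]
tool_rot: [[-0.992, -0.121, -0.021], [-0.121, 0.993, 0.004], [0.021, 0.006, -1.0]]
wrist_force: [-24.4, 0.5, 32.1]
finger_gap: 0.3
finger_force: 16.4
```

```bash
python3 diff.py
```

```text
-18 front at 69.0 drop -12.4
-10 front at 68.0 drop -13.7
10 front at 68.0 drop -12.5
18 front at 68.0 drop -13.7
```

Call:
move_arm:
  linear:
    - [0,0,-0.05]
    - [0,0,-0.1]
  roll: [0,0]
  grip: [1,1]

```text
time: 7.1
position: [429.6, -148.4, 93.2]
tool_rot: [[-0.993, -0.121, -0.003], [-0.121, 0.993, 0.0], [0.003, 0.001, -1.0]]
wrist_force: [0.5, -0.6, -0.7]
finger_gap: -0.0
finger_force: 0.0
```

```bash
sed -i 's/^n="scene";img=get_image(n)/import sys\nn="scene";img=(cv2.imread(sys.argv[1]) if len(sys.argv)>1 else get_image(n))/' diff.py; python3 diff.py; python3 diff.py pics/scene0.png;python3 diff.py pics/scene1.png; python3 st.py
```

```text
-18 front at 69.0 drop -12.7
-10 front at 68.0 drop -13.5
10 front at 69.0 drop -12.6
18 front at 68.0 drop -13.3
-18 front at 61.0 drop -11.7
-10 front at 61.0 drop -11.7
10 front at 61.0 drop -11.7
18 front at 61.0 drop -11.9
-18 front at 69.0 drop -12.2
-10 front at 68.0 drop -14.2
10 front at 68.0 drop -12.8
18 front at 68.0 drop -12.7
t 7.15 p [ 431.538 -147.979   93.281] yaw 0.12265993892723266 F [ 0.786  0.118 -0.709] gap 0.2862796358903294 ff 0.0 q [-0.171  0.28   0.554  1.969 -0.181  0.94   2.166] tilt [ 0. -0. -1.]
```

Call:
move_arm:
  linear:
    - [0,0,0.05]
    - [0,0,0.08]
    - [0,0,0.08]
  roll: [0,0,0]
  grip: [1,1,1]

```text
time: 7.52
position: [432.1, -147.8, 93.1]
tool_rot: [[-0.992, -0.124, 0.001], [-0.124, 0.992, -0.0], [-0.001, -0.0, -1.0]]
wrist_force: [-3.6, -0.3, 7.8]
finger_gap: -0.1
finger_force: 4.0
```

```bash
python3 st.py
```

```text
t 7.525 p [ 432.149 -147.757   93.113] yaw 0.12409740990006224 F [-3.569 -0.324  7.81 ] gap -0.05096631366295553 ff 4.024396653367148 q [-0.171  0.281  0.553  1.969 -0.182  0.939  2.167] tilt [ 0.001 -0.    -1.   ]
```

Call:
move_arm:
  linear:
    - [-0.2,0,0]
    - [-0.4,0,0]
    - [-0.6,0,0]
  roll: [0,0,0]
  grip: [1,1,1]

```text
time: 7.9
position: [432.3, -147.7, 93.0]
tool_rot: [[-0.992, -0.123, -0.011], [-0.123, 0.992, 0.001], [0.011, 0.003, -1.0]]
wrist_force: [-15.7, 0.0, 22.9]
finger_gap: 0.2
finger_force: 11.9
```

```bash
python3 diff.py|head -2
```

```text
-18 front at 69.0 drop -12.7
-10 front at 68.0 drop -13.1
```

Call:
move_arm:
  linear:
    - [-0.2,0,0]
    - [-0.4,0,0]
    - [-0.6,0,0]
  roll: [0,0,0]
  grip: [1,1,1]

```text
time: 8.32
position: [432.4, -147.7, 93.0]
tool_rot: [[-0.992, -0.121, -0.023], [-0.121, 0.993, 0.003], [0.022, 0.006, -1.0]]
wrist_force: [-27.2, -0.4, 35.5]
finger_gap: 0.1
finger_force: 18.1
```

```bash
python3 diff.py|head -2
```

```text
-18 front at 69.0 drop -12.2
-10 front at 68.0 drop -13.2
```

Call:
move_arm:
  linear:
    - [-0.3,0,-0.1]
    - [-0.6,0,-0.2]
  roll: [0,0]
  grip: [1,1]

```text
time: 8.62
position: [450.2, -145.2, 94.4]
tool_rot: [[-0.992, -0.123, 0.001], [-0.123, 0.992, -0.0], [-0.001, -0.0, -1.0]]
wrist_force: [0.8, -0.2, -0.5]
finger_gap: 0.1
finger_force: 0.0
```

```bash
python3 diff.py|head -2
```

```text
-18 front at 70.0 drop -12.5
-10 front at 70.0 drop -12.1
```

Call:
move_arm:
  linear:
    - [-0.2,0,-0.05]
  roll: [0]
  grip: [1]

```text
time: 8.8
position: [451.7, -144.7, 94.6]
tool_rot: [[-0.992, -0.124, 0.0], [-0.124, 0.992, -0.0], [-0.0, -0.0, -1.0]]
wrist_force: [0.1, -0.1, 1.0]
finger_gap: 0.2
finger_force: 0.0
```

```bash
python3 diff.py|head -2
```

```text
-18 front at 70.0 drop -12.7
-10 front at 70.0 drop -12.3
```

Call:
move_arm:
  linear:
    - [1.6,0,-0.6]
    - [3.2,0,-0.6]
    - [3.2,0,-0.2]
    - [3.2,0,0.1]
    - [3.2,0,0.2]
    - [3.2,0,0.3]
    - [3.2,0,0.3]
  roll: [0,0,0,0,0,0,0]
  grip: [1,1,1,1,1,1,1]

```text
time: 9.72
position: [419.2, -149.0, 93.1]
tool_rot: [[-0.992, -0.123, -0.001], [-0.123, 0.992, 0.001], [0.001, 0.001, -1.0]]
wrist_force: [-3.7, 1.2, 10.2]
finger_gap: 0.1
finger_force: 5.8
```

Call:
move_arm:
  linear:
    - [-0.3,0,0]
    - [-0.6,0,0]
    - [-0.9,0,0]
    - [-1.2,0,0]
    - [-1.5,0,0]
  roll: [0,0,0,0,0]
  grip: [1,1,1,1,1]

```text
time: 10.35
position: [419.5, -148.9, 92.9]
tool_rot: [[-0.992, -0.119, -0.03], [-0.12, 0.993, 0.006], [0.029, 0.009, -1.0]]
wrist_force: [-34.9, 0.2, 47.5]
finger_gap: 0.2
finger_force: 23.7
```

```bash
python3 diff.py|head -2
```

```text
-18 front at 70.0 drop -12.4
-10 front at 70.0 drop -12.5
```

Call:
move_arm:
  linear:
    - [-0.2,0,0]
    - [-0.4,0,0]
    - [-0.6,0,0]
  roll: [0,0,0]
  grip: [1,1,1]

```text
time: 10.78
position: [419.6, -148.9, 92.8]
tool_rot: [[-0.992, -0.118, -0.041], [-0.118, 0.993, 0.007], [0.04, 0.012, -0.999]]
wrist_force: [-43.7, 0.4, 57.9]
finger_gap: -0.0
finger_force: 28.9
```

```bash
python3 diff.py|head -2
```

```text
-18 front at 70.0 drop -12.9
-10 front at 70.0 drop -12.4
```

Call:
move_arm:
  linear:
    - [2.1,0,0]
    - [2.1,0,0.03]
    - [0.6,0,0.03]
    - [-0.9,0,0.03]
    - [-2.4,0,0.03]
    - [-2.4,0,0.0]
  roll: [0,0,0,0,0,0]
  grip: [1,1,1,1,1,1]

```text
time: 11.58
position: [459.3, -146.1, 93.1]
tool_rot: [[-0.993, -0.12, -0.01], [-0.12, 0.993, -0.0], [0.01, 0.001, -1.0]]
wrist_force: [-10.8, -2.1, 15.6]
finger_gap: -0.2
finger_force: 8.1
```

```bash
python3 diff.py|head -2;python3 st.py
```

```text
-18 front at 106.0 drop -7.8
-10 front at 106.0 drop -9.8
t 11.625 p [ 459.467 -146.122   93.078] yaw 0.12093538232554822 F [-12.584  -1.584  17.766] gap 0.06256680235612139 ff 9.13927402580157 q [-0.17   0.339  0.545  1.896 -0.206  0.971  2.16 ] tilt [-0.009 -0.001 -1.   ]
```

Call:
move_arm:
  linear:
    - [0.4,0,0]
    - [-1.1,0,0.02]
    - [-2.6,0,0.02]
    - [-3.8,0,0.0]
    - [-3.8,0,0]
  roll: [0,0,0,0,0]
  grip: [1,1,1,1,1]

```text
time: 12.25
position: [498.8, -141.5, 93.1]
tool_rot: [[-0.993, -0.121, -0.006], [-0.121, 0.993, -0.002], [0.006, -0.001, -1.0]]
wrist_force: [-8.8, -1.8, 14.0]
finger_gap: 0.0
finger_force: 7.1
```

```bash
python3 diff.py|head -2;python3 st.py
```

```text
-18 front at 121.0 drop -2.4
-10 front at 121.0 drop -3.1
t 12.3 p [ 498.824 -141.495   93.096] yaw 0.12136310795322486 F [-8.949 -2.421 14.75 ] gap -0.050067155940043295 ff 6.946410827804357 q [-0.167  0.406  0.53   1.803 -0.235  1.002  2.148] tilt [-0.006 -0.002 -1.   ]
```

```bash
python3 - <<'E'
from h import *
T=get_image("top")[:,:,::-1][240:350,340:430];S=get_image("scene")[:,:,::-1][120:230,260:360]
cv2.imwrite("pics/c4.png",cv2.hconcat([cv2.resize(x,None,fx=4,fy=4,interpolation=cv2.INTER_CUBIC) for x in(T,S)]))
E
```

```text
(no output)
```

View pics/c4.png

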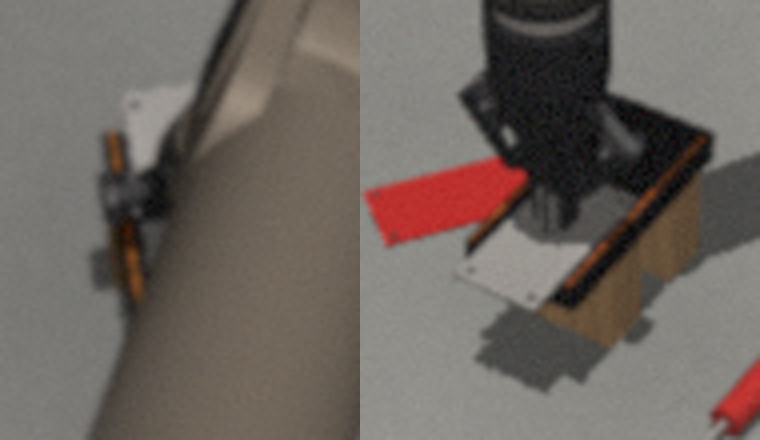

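```bash
python3 - <<'E'
from h import *
a=np.array([np.cos(.123),np.sin(.123)]);c=np.array([446.3,-145.6])
for X in (px2w("scene",crop([(458,273),(540,309)],260,120,4,360),93),px2w("top",crop([(124,91)],340,240,4),93)):
    print(X,(X[:,:2]-c)@a)
# lane front rail corners z=100
print((px2w("scene",crop([(470,248),(568,304)],260,120,4,360),100)[:,:2]-c)@a,(px2w("top",crop([(108,131)],340,240,4),100)[:,:2]-c)@a)
E
```

```text
[[ 570.04941088 -160.67311215   93.        ]
 [ 561.68346351  -99.78761262   93.        ]] [120.96516657 120.13247108]
[[ 566.94591036 -106.62197114   93.        ]] [124.51665225]
[104.2374903  113.11248199] [100.94884248]
```

Call:
move_arm:
  linear:
    - [0.4,0,-0.8]
    - [3.2,0,-1.0]
    - [3.2,0,-0.8]
    - [3.2,0,0]
    - [3.2,0,0.1]
    - [3.2,0,0.1]
    - [1.7,0,0.1]
    - [0.2,0,0.1]
    - [-0.7,0,0.08]
    - [-0.7,0,0.05]
  roll: [0,0,0,0,0,0,0,0,0,0]
  grip: [1,1,1,1,1,1,1,1,1,1]

```text
time: 13.65
position: [504.7, -140.8, 93.1]
tool_rot: [[-0.993, -0.121, -0.008], [-0.121, 0.993, -0.001], [0.008, -0.0, -1.0]]
wrist_force: [-14.0, -1.0, 20.4]
finger_gap: -0.4
finger_force: 9.8
```

```bash
cat > front.py <<'E'
# front edge of plate in the open (beyond rails) against table, template: fit only y-lines of the front rectangle
from fit import *
import sys
views={n:get_image(n) for n in("scene",)}
a=np.array([np.cos(.123),np.sin(.123)]);m=np.array([-a[1],a[0]]);c=np.array([446.3,-145.6])
n="scene";g=views[n].astype(np.float32)
x=np.arange(100,175,1.);acc=0
for y in range(-26,27,4):
    uv=w2px(n,[[*(c+a*t+m*y),93] for t in x]).astype(np.float32)
    acc=acc+cv2.remap(g,uv[:,:1],uv[:,1:],1).reshape(len(x),3)
print("brightness",dict(zip(x[::3].astype(int).tolist(),(acc.mean(1)/14)[::3].round().astype(int).tolist())))
E
python3 front.py;python3 st.py
```

```text
brightness {100: 149, 103: 150, 106: 149, 109: 149, 112: 145, 115: 142, 118: 143, 121: 142, 124: 125, 127: 117, 130: 118, 133: 120, 136: 118, 139: 118, 142: 120, 145: 121, 148: 121, 151: 119, 154: 119, 157: 123, 160: 126, 163: 129, 166: 129, 169: 130, 172: 131}
t 13.7 p [ 504.711 -140.846   93.044] yaw 0.1212694410275251 F [-12.849  -1.996  21.612] gap -0.41144961759305393 ff 10.744528903160244 q [-0.166  0.418  0.528  1.785 -0.24   1.01   2.146] tilt [-0.008 -0.001 -1.   ]
```

Dragging is unreliable, but there is now a gap of about 65 mm behind the plate, so I'll push its rear edge with the closed fingertip.

Call:
move_arm:
  linear:
    - [0.6,0,-1.5]
    - [4,0,-1.5]
    - [7.6,0,-1.5]
    - [7.6,0,-1.5]
    - [7.6,0,-1.5]
  roll: [0,0,0,0,0]
  grip: [1,1,1,1,1]

```text
time: 14.32
position: [434.8, -146.9, 106.8]
tool_rot: [[-0.992, -0.124, 0.002], [-0.124, 0.992, -0.0], [-0.002, -0.0, -1.0]]
wrist_force: [0.6, -0.4, 0.8]
finger_gap: -0.3
finger_force: 0.0
```

```bash
python3 st.py 432.4 -147.3 91.3
```

```text
t 14.325 p [ 434.778 -146.942  106.796] yaw 0.12436593916242177 F [ 0.564 -0.426  0.796] gap -0.278810915345539 ff 0.0 q [-0.184  0.265  0.562  1.949 -0.171  0.972  2.154] tilt [ 0.002 -0.    -1.   ]
shift cm [ 0.244 -0.005  1.549]
```

Call:
move_arm:
  linear:
    - [0.3,0,0.3]
    - [0.3,0,0.9]
    - [0.3,0,1.3]
    - [0.3,0,1.5]
    - [0.3,0,1.5]
  roll: [0,0,0,0,0]
  grip: [1,1,1,1,1]

```text
time: 14.95
position: [430.0, -147.8, 91.3]
tool_rot: [[-0.992, -0.123, -0.0], [-0.123, 0.992, -0.0], [0.0, 0.0, -1.0]]
wrist_force: [-0.2, -0.7, -0.8]
finger_gap: 0.1
finger_force: 0.0
```

```bash
python3 st.py 470.1 -142.7 91.3
```

```text
t 14.95 p [ 430.037 -147.848   91.275] yaw 0.12300363860477202 F [-0.242 -0.733 -0.822] gap 0.10058947861562238 ff 0.0 q [-0.175  0.282  0.558  1.975 -0.184  0.935  2.17 ] tilt [-0. -0. -1.]
shift cm [-4.039  0.019 -0.004]
```

At z 91.3 with no contact, so the tip is behind the plate. Now push slowly.

Call:
move_arm:
  linear:
    - [-0.5,0,0]
    - [-1,0,0]
    - [-1.5,0,0]
    - [-2,0,0]
    - [-2.5,0,0]
    - [-3,0,0]
    - [-3.4,0,0]
    - [-3.7,0,0]
    - [-3.7,0,0]
  roll: [0,0,0,0,0,0,0,0,0]
  grip: [1,1,1,1,1,1,1,1,1]

```text
time: 16.08
position: [467.5, -143.2, 91.5]
tool_rot: [[-0.992, -0.123, 0.001], [-0.123, 0.992, -0.0], [-0.001, -0.0, -1.0]]
wrist_force: [-2.1, -0.7, 2.3]
finger_gap: 0.1
finger_force: 1.8
```

```bash
python3 front.py;python3 st.py
```

```text
brightness {100: 151, 103: 151, 106: 151, 109: 150, 112: 150, 115: 149, 118: 150, 121: 150, 124: 150, 127: 149, 130: 149, 133: 149, 136: 148, 139: 144, 142: 141, 145: 142, 148: 141, 151: 125, 154: 116, 157: 120, 160: 126, 163: 127, 166: 129, 169: 130, 172: 131}
t 16.125 p [ 467.518 -143.197   91.556] yaw 0.12329162685221337 F [-2.096  0.066  2.228] gap 0.17997145318650143 ff 1.5728454384952784 q [-0.173  0.347  0.542  1.889 -0.216  0.962  2.161] tilt [ 0.001 -0.    -1.   ]
```

Call:
move_arm:
  linear:
    - [-0.3,0,0]
    - [-0.5,0,0]
    - [-0.5,0,0]
    - [-0.2,0,-0.2]
    - [0.3,0,-4]
  roll: [0,0,0,0,0]
  grip: [1,1,1,1,1]

```text
time: 16.75
position: [462.7, -142.4, 129.8]
tool_rot: [[-0.992, -0.124, -0.004], [-0.124, 0.992, 0.001], [0.004, 0.001, -1.0]]
wrist_force: [-0.1, -0.1, 0.6]
finger_gap: -0.2
finger_force: 0.0
```

```bash
python3 front.py;python3 st.py
```

```text
brightness {100: 151, 103: 151, 106: 151, 109: 151, 112: 150, 115: 151, 118: 151, 121: 150, 124: 151, 127: 150, 130: 150, 133: 149, 136: 149, 139: 149, 142: 146, 145: 142, 148: 141, 151: 143, 154: 134, 157: 120, 160: 123, 163: 128, 166: 129, 169: 131, 172: 131}
t 16.8 p [ 466.509 -144.551  136.019] yaw 0.12257267002715987 F [ 1.565 -0.288  2.198] gap 0.11594619184519289 ff 0.0 q [-0.195  0.284  0.562  1.843 -0.174  1.055  2.128] tilt [ 0.008 -0.001 -1.   ]
```

Call:
move_arm:
  linear:
    - [-4,0,-1]
    - [-9,0,-1]
    - [-9.9,0,-1]
    - [-9.9,0,-1]
    - [-9.9,0,-1]
    - [-9.9,0,-1]
  roll: [0,0,0,0,0,0]
  grip: [-1,-1,-1,-1,-1,-1]

```text
time: 17.55
position: [561.1, -132.1, 141.7]
tool_rot: [[-0.993, -0.121, 0.0], [-0.121, 0.993, 0.0], [-0.0, 0.0, -1.0]]
wrist_force: [0.1, -0.7, -0.2]
finger_gap: 85.3
finger_force: 0.0
```

```bash
python3 st.py 562.4 -131.2 69; python3 - <<'E'
from h import *
T=get_image("top")[:,:,::-1][220:330,340:440];S=get_image("scene")[:,:,::-1][110:240,240:360]
cv2.imwrite("pics/c5.png",cv2.hconcat([cv2.resize(T,(390,429),interpolation=2),cv2.resize(S,(396,429),interpolation=2)]))
E
```

```text
t 17.55 p [ 561.138 -132.068  141.726] yaw 0.12162257520887017 F [ 0.111 -0.698 -0.193] gap 85.31369473022838 ff 0.0 q [-0.177  0.462  0.533  1.588 -0.25   1.16   2.103] tilt [ 0.  0. -1.]
shift cm [-0.135  0.069  7.273]
```

Call:
move_arm:
  linear:
    - [-0.15,0.05,3]
    - [-0.15,0.05,6]
    - [-0.15,0.05,7.2]
    - [-0.15,0.05,7.2]
    - [-0.15,0.05,7.2]
  roll: [0,0,0,0,0]
  grip: [-1,-1,-1,-1,-1]

```text
time: 18.27
position: [564.5, -131.3, 70.8]
tool_rot: [[-0.992, -0.123, 0.002], [-0.123, 0.992, -0.001], [-0.002, -0.001, -1.0]]
wrist_force: [0.3, 0.6, -0.6]
finger_gap: 85.2
finger_force: 0.0
```

Call:
move_arm:
  linear:
    - [0,0,0]
    - [0,0,0]
    - [0,0,0]
    - [0,0,0]
  roll: [0,0,0,0]
  grip: [1,1,1,1]
  newtons: 50

```text
time: 18.77
position: [564.6, -131.7, 71.0]
tool_rot: [[-0.992, -0.123, 0.003], [-0.123, 0.992, -0.001], [-0.003, -0.001, -1.0]]
wrist_force: [-0.2, -0.9, 6.5]
finger_gap: 58.2
finger_force: 52.2
```

```bash
python3 st.py
```

```text
t 18.775 p [ 564.603 -131.668   70.972] yaw 0.12288407522765755 F [-0.222 -0.935  6.532] gap 58.18907034763741 ff 52.17420995235443 q [-0.157  0.541  0.504  1.66  -0.297  1.014  2.138] tilt [ 0.003 -0.001 -1.   ]
```

Call:
move_arm:
  linear:
    - [0,0,-0.3]
    - [0,0,-0.8]
    - [0,0,-1.6]
    - [0,0,-3]
    - [0,0,-5]
    - [0,0,-5]
  roll: [0,0,0,0,0,0]
  grip: [1,1,1,1,1,1]
  newtons: 60

```text
time: 19.52
position: [565.3, -131.5, 121.9]
tool_rot: [[-0.992, -0.123, 0.005], [-0.123, 0.992, -0.001], [-0.005, -0.002, -1.0]]
wrist_force: [0.5, 0.6, -2.4]
finger_gap: 57.9
finger_force: 64.2
```

```bash
python3 st.py 500.5 134.9 150; python3 - <<'E'
from h import *
T=get_image("top")[:,:,::-1];S=get_image("scene")[:,:,::-1]
cv2.imwrite("pics/top2.png",T);cv2.imwrite("pics/scene2.png",S)
cv2.imwrite("pics/c6.png",cv2.hconcat([cv2.resize(T[220:330,340:440],(390,429),interpolation=2),cv2.resize(S[110:240,230:350],(396,429),interpolation=2)]))
E
```

```text
t 19.525 p [ 565.287 -131.492  121.917] yaw 0.1230990827265548 F [ 0.541  0.581 -2.411] gap 57.85307188665535 ff 64.1938304901123 q [-0.173  0.485  0.525  1.607 -0.264  1.116  2.112] tilt [ 0.005 -0.001 -1.   ]
shift cm [ 3.145 27.229 -2.867]
```

View pics/c6.png

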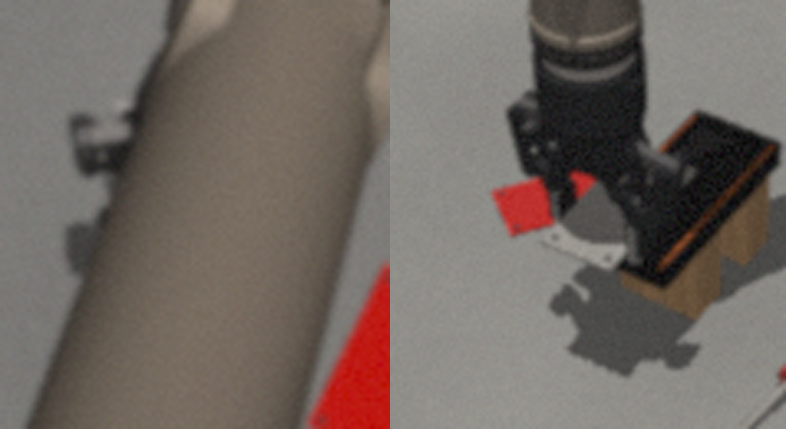

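Call:
move_arm:
  linear:
    - [0.2,1,-2]
    - [0.9,4,-2.8]
    - [1.8,8,-2.8]
    - [2.9,12,-2.8]
    - [3.9,16,-2.8]
    - [4.8,20,-2.8]
    - [5.7,24,-2.8]
    - [6.3,26.5,-2.8]
    - [6.5,27.2,-2.8]
    - [6.5,27.2,-2.8]
  roll: [0,0,0,0,0,0,0,0,0,0]
  grip: [1,1,1,1,1,1,1,1,1,1]

```text
time: 20.88
position: [465.7, 130.8, 147.9]
tool_rot: [[-0.992, -0.123, 0.001], [-0.123, 0.992, -0.0], [-0.001, -0.0, -1.0]]
wrist_force: [0.3, -0.6, -1.3]
finger_gap: 57.8
finger_force: 64.5
```

```bash
python3 st.py 525.3 138 84
```

```text
t 20.875 p [465.736 130.846 147.917] yaw 0.12349520392156707 F [ 0.297 -0.592 -1.342] gap 57.808348421058625 ff 64.50581789016724 q [-0.684  0.255  0.45   1.829 -0.124  1.085  1.506] tilt [ 0.001 -0.    -1.   ]
shift cm [-5.996 -0.021  6.395]
```

Call:
move_arm:
  linear:
    - [-2,0,0]
    - [-5,0,1]
    - [-6,0,3]
    - [-6,0,5]
    - [-6,0,6.3]
    - [-6,0,6.3]
    - [-6,0,6.3]
  roll: [0,0,0,0,0,0,0]
  grip: [1,1,1,1,1,1,1]

```text
time: 21.75
position: [525.9, 138.2, 85.3]
tool_rot: [[-0.993, -0.122, 0.002], [-0.122, 0.993, 0.0], [-0.002, 0.0, -1.0]]
wrist_force: [0.5, 0.5, -1.4]
finger_gap: 57.8
finger_force: 64.5
```

```bash
python3 st.py 525.3 138 84; python3 - <<'E'
from h import *
T=get_image("top")[:,:,::-1];S=get_image("scene")[:,:,::-1]
cv2.imwrite("pics/top3.png",T);cv2.imwrite("pics/scene3.png",S)
cv2.imwrite("pics/c7.png",cv2.hconcat([cv2.resize(T[253:338,247:297],(350,595),interpolation=2),cv2.resize(S[205:290,365:429],(448,595),interpolation=2)]))
E
```

```text
t 21.75 p [525.911 138.156  85.339] yaw 0.12245047274477838 F [ 0.482  0.509 -1.431] gap 57.81392454440669 ff 64.49910879135132 q [-0.611  0.445  0.43   1.746 -0.216  0.996  1.593] tilt [ 0.002  0.    -1.   ]
shift cm [ 0.063 -0.008  0.134]
```

View pics/c7.png

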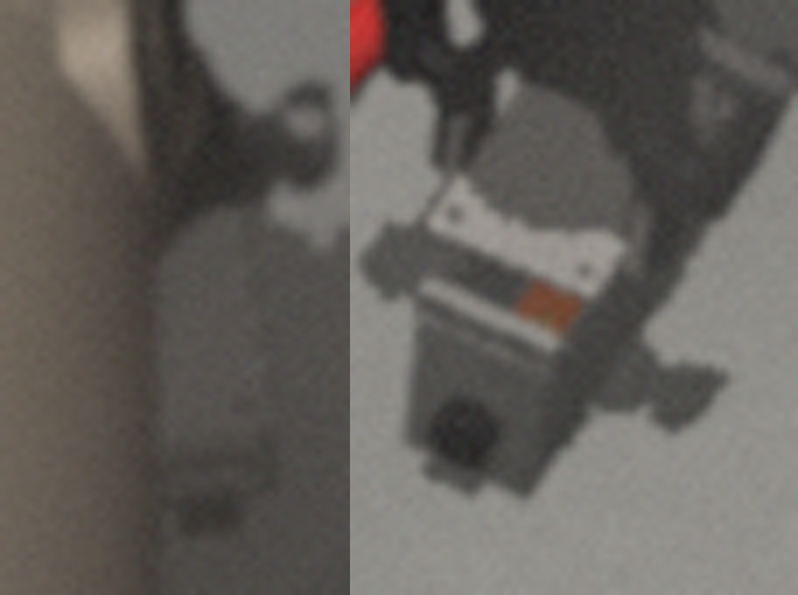

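```bash
python3 - <<'E'
from h import *
np.set_printoptions(precision=1,suppress=True)
a=np.array([np.cos(.124),np.sin(.124)]);n=np.array([-a[1],a[0]])
def r(t,uv,z):
    X=px2w("scene",crop(uv,365,205,7,350),z)[:,:2];print(t,"along",X@a,"across",X@n)
r("plate front low",[(426,230),(587,298)],104.3)
r("plate front top",[(424,221),(588,289)],107.3)
r("lug band in",[(425,277),(565,338)],84);r("lug band out",[(415,292),(553,353)],84)
p=np.array([525.9,138.2]);print("tcp",p@a,p@n)
E
cat > edge.py <<'E'
from h import *
import sys
# colour profile along box axis at given z, scene image file
f,z=sys.argv[1],float(sys.argv[2]);img=cv2.imread(f).mean(2).astype(np.float32)
a=np.array([np.cos(.125),np.sin(.125)]);n=np.array([-a[1],a[0]])
def prof(S,ys,al):
    acc=0
    for y in ys:
        uv=w2px("scene",[[*(a*t+n*y),z] for t in al]).astype(np.float32);acc=acc+cv2.remap(img,uv[:,:1],uv[:,1:],1).ravel()
    return (acc/len(ys)).round().astype(int).tolist()
al=np.arange(560,600,2.);print("along",list(zip(al.astype(int).tolist(),prof(img,range(62,83,4),al))))
yy=np.arange(30,115,2.)
acc=0
xs=np.arange(*map(float,sys.argv[3:5]),2)
for x in xs:
    uv=w2px("scene",[[*(a*x+n*y),z] for y in yy]).astype(np.float32);acc=acc+cv2.remap(img,uv[:,:1],uv[:,1:],1).ravel()
print("across",list(zip(yy.astype(int).tolist(),(acc/len(xs)).round().astype(int).tolist())))
E
python3 edge.py pics/scene3.png 107.3 566 572; echo; python3 edge.py pics/scene0.png 70 470 560
```

```text
plate front low along [576.7 574.6] across [ 46.  102.8]
plate front top along [576.  573.5] across [ 44.7 102.2]
lug band in along [578.8 577.3] across [48.4 98.7]
lug band out along [586.1 584.8] across [48.6 98.2]
tcp 538.9549765729664 72.09426625767928
along [(560, 118), (562, 135), (564, 144), (566, 148), (568, 149), (570, 149), (572, 149), (574, 143), (576, 128), (578, 104), (580, 84), (582, 73), (584, 71), (586, 72), (588, 72), (590, 72), (592, 78), (594, 95), (596, 116), (598, 130)]
across [(30, 142), (32, 142), (34, 141), (36, 140), (38, 138), (40, 130), (42, 114), (44, 118), (46, 133), (48, 131), (50, 120), (52, 121), (54, 134), (56, 146), (58, 150), (60, 151), (62, 152), (64, 150), (66, 149), (68, 148), (70, 147), (72, 148), (74, 149), (76, 148), (78, 148), (80, 147), (82, 148), (84, 147), (86, 145), (88, 148), (90, 149), (92, 147), (94, 140), (96, 128), (98, 125), (100, 136), (102, 137), (104, 122), (106, 94), (108, 73), (110, 67), (112, 67), (114, 67)]

along [(560, 100), (562, 101), (564, 104), (566, 112), (568, 123), (570, 129), (572, 125), (574, 110), (576, 92), (578, 83), (580, 83), (582, 88), (584, 88), (586, 83), (588, 78), (590, 76), (592, 76), (594, 77), (596, 75), (598, 76)]
across [(30, 134), (32, 134), (34, 134), (36, 134), (38, 134), (40, 133), (42, 133), (44, 133), (46, 131), (48, 127), (50, 117), (52, 100), (54, 83), (56, 75), (58, 74), (60, 75), (62, 76), (64, 76), (66, 76), (68, 78), (70, 86), (72, 97), (74, 105), (76, 107), (78, 108), (80, 108), (82, 108), (84, 108), (86, 106), (88, 107), (90, 111), (92, 116), (94, 114), (96, 100), (98, 83), (100, 74), (102, 72), (104, 74), (106, 76), (108, 79), (110, 87), (112, 102), (114, 120)]
```

Call:
move_arm:
  linear:
    - [0.05,-0.2,0.5]
    - [0.05,-0.2,1.2]
    - [0.05,-0.2,1.8]
    - [0.05,-0.2,2.2]
    - [0.05,-0.2,2.5]
    - [0.05,-0.2,2.8]
    - [0.05,-0.2,2.8]
  roll: [0,0,0,0,0,0,0]
  grip: [1,1,1,1,1,1,1]

```text
time: 22.72
position: [524.8, 136.4, 56.3]
tool_rot: [[-0.992, -0.123, -0.0], [-0.123, 0.992, -0.0], [0.0, -0.0, -1.0]]
wrist_force: [0.0, 0.4, -0.6]
finger_gap: 57.5
finger_force: 64.5
```

```bash
python3 st.py; python3 -c "
from h import *
s=sense();p=s['position'][:2];a=np.array([np.cos(.124),np.sin(.124)]);print(p@a,p@np.array([-a[1],a[0]]),s['moment'])"
```

```text
t 22.725 p [524.794 136.382  56.306] yaw 0.12300007124072879 F [ 0.033  0.353 -0.627] gap 57.53531893610832 ff 64.50526356697083 q [-0.599  0.481  0.418  1.775 -0.236  0.935  1.612] tilt [-0. -0. -1.]
537.6329462183626 70.42741792027213 [-0.00393188 -0.05664526 -0.01648606]
```

Call:
move_arm:
  linear:
    - [-0.05,0,0.1]
    - [-0.05,0,0.2]
    - [-0.05,0,0.3]
    - [-0.05,0,0.4]
    - [-0.05,0,0.45]
    - [-0.05,0,0.45]
  roll: [0,0,0,0,0,0]
  grip: [1,1,1,1,1,1]

```text
time: 23.48
position: [525.4, 136.5, 52.5]
tool_rot: [[-0.992, -0.123, 0.0], [-0.123, 0.992, 0.0], [-0.0, 0.0, -1.0]]
wrist_force: [-3.6, -1.2, 4.2]
finger_gap: 57.8
finger_force: 64.9
```

Call:
move_arm:
  linear:
    - [0,0,0.05]
    - [0,0,0.1]
    - [0,0,0.1]
  roll: [0,0,0]
  grip: [1,1,1]

```text
time: 23.85
position: [525.4, 136.5, 52.4]
tool_rot: [[-0.992, -0.123, -0.0], [-0.123, 0.992, 0.001], [-0.0, 0.001, -1.0]]
wrist_force: [-5.4, -1.8, 10.4]
finger_gap: 58.0
finger_force: 65.3
```

```bash
python3 st.py; python3 -c "
from h import *
s=sense();print(s['moment'])"
```

```text
t 23.85 p [525.423 136.533  52.358] yaw 0.12320038426495947 F [-5.441 -1.849 10.407] gap 57.96912699310479 ff 65.28187036514282 q [-0.596  0.487  0.416  1.777 -0.24   0.927  1.616] tilt [-0.     0.001 -1.   ]
[-0.35361236  0.84659024 -0.01226344]
```

Call:
move_arm:
  linear:
    - [0,0,0.05]
    - [0,0,0.1]
    - [0,0,0.1]
  roll: [0,0,0]
  grip: [1,1,1]
  newtons: 25

```text
time: 24.22
position: [525.4, 136.6, 52.3]
tool_rot: [[-0.992, -0.123, -0.0], [-0.123, 0.992, 0.001], [-0.0, 0.001, -1.0]]
wrist_force: [-8.1, -1.1, 15.6]
finger_gap: 57.6
finger_force: 65.7
```

```bash
python3 st.py; python3 -c "
from h import *
s=sense();print(s['moment'])"
```

```text
t 24.225 p [525.422 136.552  52.273] yaw 0.12330271834761578 F [-8.147 -1.076 15.617] gap 57.604172456501416 ff 65.66366672515869 q [-0.596  0.487  0.416  1.778 -0.24   0.927  1.617] tilt [-0.     0.001 -1.   ]
[-0.42344294  1.19520588 -0.08900929]
```

Call:
move_arm:
  linear:
    - [0,0,-0.1]
    - [0,0,-0.1]
    - [0,0,-0.1]
    - [0,0,-0.1]
    - [0,0,-0.1]
    - [0,0,-0.1]
  roll: [0,0,0,0,0,0]
  grip: [1,-0.4,-0.45,-0.5,-0.6,-0.6]

```text
time: 24.98
position: [525.5, 136.5, 50.8]
tool_rot: [[-0.992, -0.123, -0.0], [-0.123, 0.992, -0.0], [0.0, -0.0, -1.0]]
wrist_force: [0.9, -0.5, -0.6]
finger_gap: 68.2
finger_force: 0.0
```

```bash
python3 st.py; python3 -c "
from h import *
cv2.imwrite('pics/scene4.png',get_image('scene')[:,:,::-1])"; python3 edge.py pics/scene4.png 73 560 570
```

```text
t 24.975 p [525.468 136.46   50.824] yaw 0.12302225417708637 F [ 0.911 -0.452 -0.585] gap 68.15271459150901 ff 0.0 q [-0.596  0.489  0.416  1.779 -0.24   0.924  1.616] tilt [-0. -0. -1.]
along [(560, 131), (562, 143), (564, 148), (566, 148), (568, 146), (570, 143), (572, 140), (574, 133), (576, 117), (578, 97), (580, 85), (582, 83), (584, 89), (586, 92), (588, 86), (590, 81), (592, 78), (594, 78), (596, 78), (598, 78)]
across [(30, 83), (32, 82), (34, 82), (36, 82), (38, 84), (40, 95), (42, 119), (44, 136), (46, 138), (48, 132), (50, 131), (52, 138), (54, 142), (56, 144), (58, 144), (60, 145), (62, 144), (64, 142), (66, 139), (68, 140), (70, 141), (72, 143), (74, 143), (76, 144), (78, 145), (80, 144), (82, 146), (84, 148), (86, 148), (88, 149), (90, 147), (92, 138), (94, 131), (96, 131), (98, 141), (100, 141), (102, 120), (104, 88), (106, 68), (108, 64), (110, 66), (112, 68), (114, 73)]
```

Call:
move_arm:
  linear:
    - [0,0,0]
    - [0,0,-1]
    - [0,0,-4]
    - [0,0,-9]
    - [0,0,-14]
    - [6,0,-15]
    - [12,0,-15]
    - [14,0,-15]
    - [14,0,-15]
  roll: [0,0,0,0,0,0,0,0,0]
  grip: [-1,-1,-1,-1,-1,-1,-1,-1,-1]

```text
time: 26.15
position: [385.6, 119.4, 201.8]
tool_rot: [[-0.992, -0.124, 0.001], [-0.124, 0.992, 0.002], [-0.001, 0.002, -1.0]]
wrist_force: [-0.2, -0.1, 0.4]
finger_gap: 85.1
finger_force: 0.0
```

```bash
python3 st.py; cat > fin.py <<'E'
from fit import *
v={n:get_image(n) for n in("scene","top")}
for n in v: cv2.imwrite(f"pics/{n}5.png",v[n][:,:,::-1])
P=PLATE-[0,0,20]
for k in(("scene",),("top",)):
    x,f=fit({n:v[n] for n in k},P,(500.5,134,.125));print(k,np.round(x,3),round(f,1))
# tilt: per-corner fit via free height at each end: compare z hypotheses
for dz in(-6,-3,0,3,6): print(dz,round(fit({"scene":v["scene"]},P+[0,0,dz],(500.5,134,.125))[1],2))
Q=P.copy()
for t in(-8,-4,0,4,8):
    Q=P+np.c_[np.zeros((len(P),2)),np.maximum(P[:,0]+60,0)*t/120];Q2=P+np.c_[np.zeros((len(P),2)),np.maximum(60-P[:,0],0)*t/120]
    print("front",t,round(fit({"scene":v["scene"]},Q,(500.5,134,.125))[1],2),"rear",round(fit({"scene":v["scene"]},Q2,(500.5,134,.125))[1],2))
E
python3 fin.py; python3 edge.py pics/scene5.png 73 450 560
```

```text
t 26.15 p [385.57  119.391 201.814] yaw 0.12399889757294581 F [-0.227 -0.145  0.414] gap 85.0919644027147 ff 0.0 q [-0.775  0.021  0.444  1.935 -0.011  1.186  1.369] tilt [ 0.001  0.002 -1.   ]
('scene',) [5.02144e+02 1.35343e+02 1.56000e-01] 12.6
('top',) [5.01665e+02 1.33010e+02 1.45000e-01] 13.3
-6 12.56
-3 12.6
0 12.63
3 12.65
6 12.66
front -8 12.35 rear 11.31
front -4 12.72 rear 12.07
front 0 12.63 rear 12.63
front 4 12.16 rear 12.66
front 8 11.47 rear 12.05
along [(560, 147), (562, 146), (564, 146), (566, 145), (568, 144), (570, 142), (572, 138), (574, 131), (576, 116), (578, 97), (580, 86), (582, 85), (584, 91), (586, 92), (588, 87), (590, 81), (592, 79), (594, 79), (596, 79), (598, 80)]
across [(30, 137), (32, 137), (34, 137), (36, 137), (38, 137), (40, 140), (42, 145), (44, 147), (46, 147), (48, 146), (50, 146), (52, 147), (54, 147), (56, 146), (58, 146), (60, 146), (62, 147), (64, 146), (66, 145), (68, 145), (70, 146), (72, 147), (74, 147), (76, 148), (78, 148), (80, 147), (82, 146), (84, 145), (86, 146), (88, 146), (90, 145), (92, 145), (94, 145), (96, 146), (98, 144), (100, 131), (102, 109), (104, 91), (106, 87), (108, 90), (110, 94), (112, 101), (114, 115)]
```

I'll probe the rear top of the plate with the closed fingertip to check its seating height. It should be z ≈ 73.

Call:
move_arm:
  linear:
    - [-4,0,2]
    - [-7.7,0,5]
    - [-7.7,0,9]
    - [-7.7,0,11.5]
    - [-7.7,0,12]
    - [-7.7,0,12.2]
    - [-7.7,0,12.2]
  roll: [0,0,0,0,0,0,0]
  grip: [1,1,1,1,1,1,1]

```text
time: 27.12
position: [464.2, 129.1, 80.1]
tool_rot: [[-0.992, -0.123, 0.002], [-0.123, 0.992, 0.001], [-0.002, 0.0, -1.0]]
wrist_force: [-0.6, 0.5, 0.1]
finger_gap: -0.1
finger_force: 0.0
```

Call:
move_arm:
  linear:
    - [0,0,0.2]
    - [0,0,0.4]
    - [0,0,0.5]
    - [0,0,0.6]
    - [0,0,0.6]
  roll: [0,0,0,0,0]
  grip: [1,1,1,1,1]

```text
time: 27.75
position: [462.9, 128.8, 73.2]
tool_rot: [[-0.992, -0.123, 0.0], [-0.123, 0.992, 0.0], [-0.0, 0.0, -1.0]]
wrist_force: [-0.9, 0.6, 1.4]
finger_gap: -0.3
finger_force: 0.9
```

Call:
move_arm:
  linear:
    - [0,0,-0.5]
    - [0,0,-3]
    - [0,0,-8]
    - [0,0,-13]
    - [0,0,-13]
    - [0,0,-13]
  roll: [0,0,0,0,0,0]
  grip: [1,1,1,1,1,1]

```text
time: 28.5
position: [462.5, 128.7, 202.8]
tool_rot: [[-0.992, -0.123, -0.0], [-0.123, 0.992, 0.0], [0.0, 0.0, -1.0]]
wrist_force: [0.7, 0.3, -0.5]
finger_gap: -0.1
finger_force: 0.0
```

```bash
python3 fin.py | head -2; python3 -c "
from plant import *
print(sign_off())"
```

```text
('scene',) [5.03365e+02 1.35615e+02 1.48000e-01] 12.3
('top',) [5.02189e+02 1.33538e+02 1.12000e-01] 9.1
the job is handed in; nothing more can be done
None
```

I set the cover plate on the larger grey box, let go of it and handed the job in at about 28.5 s. A fingertip probe found the plate's rear top at 73.2 mm, where a flat plate should be 73. By camera it lies within about 2 mm of the centre I measured for the box. The hand-in returned no verdict, so I can't confirm the job passed.

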